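Find the waxed block on the slip board

ROBOT

A 6-joint arm with a two-finger parallel gripper is mounted at the origin on a cart in front of the work surface, level with it; the furniture and walls round the work are solid. World frame = base frame: x ahead of the robot, y to its left, z up, the work surface at z = 0. Lengths are in m, angles in rad, forces in N, time in s.
With the tool pointing down it reaches from about 0.25 to 0.85 m from the base axis. Payload 12.5 kg.
Tool frame: the origin (TCP) lies between the finger pads; the fingertips stand 25 mm ahead of it and the grasp point (between the pads) lies 6 mm ahead of it; z points along the fingers, y is the line along which they close (so a half turn about z gives the same grasp; the last joint's range is limited). The gripper opens to 93 mm and grips with 3 to 60 N. Pads are 15 mm wide; open, the fingers measure 128 mm over their backs; the gripper's body (75 mm by 188 mm) begins 65 mm behind the grasp point.
Start: joints at [-1.21, 0.351, 1.652, -0, 1.139, -0.085], TCP at [0.237, -0.496, 0.244] pointing down, gripper open.
Joint ranges: [-2.75, 2.75], [-0.79, 2.1], [0.01, 2.65], [-1.57, 4.71], [0.07, 3.14], [-2.87, 2.87]. Speed limits (rad/s): [2.22, 2.22, 2.79, 3.14, 3.14, 3.14].

INTERFACE

Orientations are given as a 3x3 rotation matrix whose columns are the frame's x, y, z axes.
In Python, from cell import robot gives the robot as it stands.
- The arm moves only by the tool jog_arm, never from a script. Its arguments are lists of equal length, an entry for each row: "xyz": the shift along the world's x, y, z in cm, a list of three; "roll": the turn about the world's z in rad. In form: {"xyz": [[dx, dy, dz], ...], "roll": [roll, ...]}. A call has 1 to 12 rows; each row shifts and turns the commanded pose from where the row before left it; what a row does not reach is not made up. A row lasts 1/10 s, in which the tool goes at most 50 mm and 8.59 degrees, less where a joint would pass 70% of its speed; a pose out of reach is approached as far as the arm can. A call is refused whole if a number of a shift passes 5 or a number of a turn 0.15, either way. A call with a gripper value outside its range is refused whole. "gripper" is the closure in counts, from 0 (fully open) to 255 (shut), set as the call begins (left out, the last holds). The fingers move at their own pace and stop on an object; "newtons" is the grip in N (left out, the last holds). Time passes only in rows, so rows that do not move let the fingers close. It gives the time, the measured TCP pose, the force, the opening and the grip force at its end, in the units of the state.
- robot.sense(): the state, without advancing time (a new reading comes with each control period).
- robot.read_camera(name): name is "scene" or "top"; returns (picture, depth): 420x560x3 uint8, red, green, blue; 420x560 float32, m along the optical axis (not along the pixel's ray), 0 where there is no reading.
- robot.get_calibration(name): a dict with "fx", "fy", "cx", "cy" (pixels), "pose" (4x4, takes a point from camera to world coordinates). Camera axes: x right, y down, z forward; pixel columns grow to the right and rows downward; lengths in m; the calibration is good to about 2 mm. A picture is of the moment at which its call begins. get_calibration takes no time and is no camera call.
- robot.close_job(): hands the job in; it is judged then, once.
The state is a dict: "t": time; "qpos": joint angles; "dq": joint speeds; "joint_efforts": joint torques, N m; "tool_pos": TCP position; "tool_rot": TCP orientation; "wrist_force": force on the tool from outside, world axes, zero at the start; "moment": the same for the moment, N m; "grip_width": finger opening in m; "grip_force": force on a finger pad.
Only numpy, scipy, OpenCV 4.12 (cv2) and the standard library are available. Lean on these libraries where they do the work, as an engineer would, in place of code of your own. Each camera call takes 0.05 s, during which the arm holds its last target. There are 200 camera calls.

TASK

One of the two look-alike wood blocks on the hinged slip board has been waxed underneath. Push the tapered prop further in under the board, and so steepen it little by little, until the waxed block lets go and slides by itself down to the stop while the other one still stays up where it is; keep your hand off both blocks and the board until then. Leave the board propped at that slope with the other block untouched on it, and lay the block that slid flat in the steel tray, leaving the other things on the bench alone.

Things in the scene. Friction and masses are not known exactly. Their poses are not given: they have to be found in the camera images.
- ramp_frame: Fixed frame of 30 mm high battens on the bench: hinge cleat (45 x 200 mm) and two rails 25 mm wide, 330 mm long, with a 72 mm wide open channel between them. Origin on the bench under the middle of the hinge line; x runs along the channel from hinge to open end (the board's uphill), y across, z up. The channel is open above beyond the board's end.
- slip_board: Plywood board 280 x 200 x 12 mm on the rails, hinged to the cleat. Origin mid hinge line at its underside, 30 mm above the bench; x up the board to the free end (282 mm), z out of it, upper face at z = 12 mm. A stop batten across the low end spans x = 4 to 20 mm, 14 mm high. Slope = tilt of its z axis: level at the start, up to 0.6 rad. It rests on the prop by its weight; nothing else holds it up.
- prop: Loose timber prop 270 x 60 x 70 mm high, 0.43 kg, its tapered nose at the mouth of the channel. Origin mid underside; x from nose tip (-135 mm) to square tail face (+135 mm), along the frame's x; z up. The nose is 22 mm high at the tip, full height from point prop_edge on. Pushing it to the hinge takes 3 to 20 N and lifts the board; it stays where it is left, by friction.
- block_a: One of two look-alike sawn pine blocks, 60 x 90 x 38 mm, 0.07 to 0.14 kg, side by side near the top of the board, 90 mm sides along the slope. Origin mid underside; x across the 60 mm width, y along the length, z up. Neither look nor lane tells which is waxed: that one slides first, at about 9 to 18 degrees of slope, different each time; the other holds 4 to 8 degrees more.
- block_b: The other of the two look-alike blocks, same size and axes as the first.
- tray: Open steel tray, 130 mm (x) by 200 mm (y), 73 mm high, walls and bottom 3 mm thick, 0.45 kg, loose on the bench. Origin in the middle of its underside, z up. A 120 mm high bench vise is bolted down on its near side.
- tape: Tape measure, 37 x 91 x 73 mm, standing behind the board's low end, a bystander. Origin under its middle. Behind it and behind the board a tall timber bracket is fixed on the bench, from about 0.7 m ahead of the robot on, so swing the arm over the near side.
- bevel: Sliding bevel gauge, 26 x 181 x 20 mm, lying behind the board, a bystander. Origin under its middle.
- prop_edge (a point): The top front edge of the prop, where taper meets top: mid width, 60 mm ahead of the prop's origin towards the nose, 70 mm high. Once it is under the board the slope is about atan(40 mm / its distance from the hinge line): further in is steeper.

How it is judged:
By the outcome, as a careful person would: the job done as asked, in the order asked, and still so for the second after the job is handed in, with the robot touching nothing.
It also fails if it takes over 72 s, if anything falls off the work surface, if the arm or the gripper's body presses on something with over 40 N, if the wrist force passes 120 N, or if a joint passes its speed limit or range.

## Working session

There is one attempt and no reset: what is moved stays moved. The work goes in short steps, Python scripts to look and compute and a tool call to move; the robot and the scene stay as the last step left them, time stands still between calls to the robot, and variables do not carry over. Pictures are saved under pics/ and viewed, at most 10 in all, crops included, and the job is handed in when it is done.

Besides the shell and the picture viewer there is one more tool, called after "Call:" in YAML: its name, and indented under it one key for each argument. jog_arm: Moves the arm, as the interface text tells. Its arguments: {"type":"object","properties":{"xyz":{"type":"array","items":{"type":"array","items":{"type":"number"}}},"roll":{"type":"array","items":{"type":"number"}},"gripper":{"type":"number"},"newtons":{"type":"number"}},"required":["xyz","roll"]}

```bash
mkdir -p pics; ls
cat > h.py <<'E'
from cell import robot
import numpy as np, cv2
def snap(n,f):
    p,d=robot.read_camera(n); cv2.imwrite('pics/'+f,p[:,:,::-1]); np.save('pics/'+f+'.npy',d); return p,d
def pts(n,d):
    c=robot.get_calibration(n); v,u=np.mgrid[:420,:560]
    P=np.stack([(u-c['cx'])/c['fx']*d,(v-c['cy'])/c['fy']*d,d],-1)
    return P@c['pose'][:3,:3].T+c['pose'][:3,3]
E
python3 - <<'E'
from h import *
for n in('scene','top'):
    snap(n,n+'0.png'); c=robot.get_calibration(n); print(n,c['fx'],np.round(c['pose'],3).tolist())
s=robot.sense(); print({k:np.round(v,3).tolist() for k,v in s.items()})
E
```

```text
pics
scene 518.4584446644985 [[-0.852, -0.288, 0.438, -0.052], [-0.523, 0.507, -0.685, 0.957], [-0.024, -0.812, -0.583, 0.886], [0.0, 0.0, 0.0, 1.0]]
top 454.22869531436254 [[-0.029, -0.977, 0.213, 0.361], [-1.0, 0.027, -0.01, -0.002], [0.004, -0.213, -0.977, 1.046], [0.0, 0.0, 0.0, 1.0]]
{'t': 0.1, 'qpos': [-1.21, 0.351, 1.652, -0.0, 1.139, -0.085], 'dq': [0.001, -0.002, -0.002, 0.001, -0.001, -0.0], 'joint_efforts': [0.0, -49.803, -28.571, 0.07, 0.024, -0.0], 'tool_pos': [0.237, -0.496, 0.243], 'tool_rot': [[0.902, 0.431, -0.0], [0.431, -0.902, 0.001], [0.0, -0.001, -1.0]], 'wrist_force': [-0.081, 0.008, 1.199], 'moment': [0.038, -0.046, -0.022], 'grip_force': 0.0, 'grip_width': 0.093}
```

View pics/scene0.png

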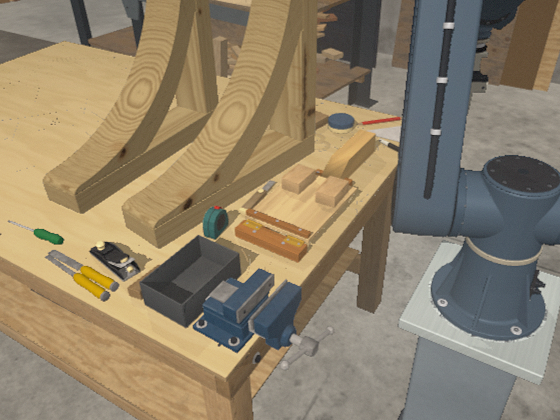

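View pics/top0.png

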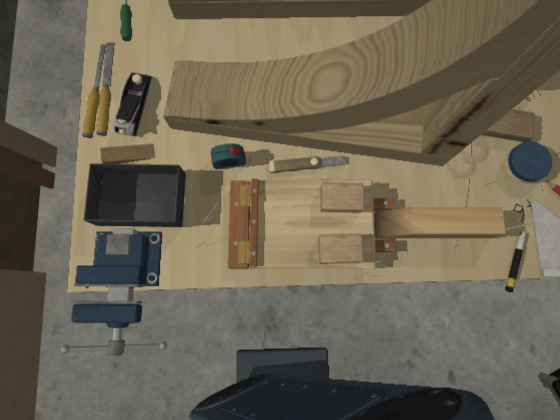

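The top view shows the cleat at (240,225), blocks at (342,196) and (341,248), the prop's nose at (375,222) and tail at (505,221), and the tray at (136,195). The vise is below the tray, and the bracket's lower edge is at about row 125–160. In the scene view, the same items run from tray (190,280) to prop (350,155).

Run:
```python
from h import *
d=np.load('pics/top0.png.npy');P=pts('top',d)
def p(u,v): print((u,v),np.round(np.median(P[v-1:v+2,u-1:u+2].reshape(-1,3),0),3))
for u,v in [(240,225),(232,182),(230,266),(262,225),(300,225),(343,196),(322,184),(362,184),(322,208),(341,248),(320,237),(362,261),(380,222),(400,222),(450,222),(500,222),(500,210),(500,232),(515,222),(385,203),(136,195),(89,167),(184,167),(184,222),(87,222),(127,152),(120,245),(120,275),(120,310),(228,155),(310,163),(440,158),(300,140),(230,125)]: p(u,v)
# prop: points with z .06-.08 ; blocks z .07-.09
for nm,(u0,u1,v0,v1),(a,b) in [('prop',(376,540,195,245),(.06,.08)),('b1',(305,372,170,222),(.07,.09)),('b2',(305,372,226,270),(.07,.09)),('tray',(75,195,150,228),(.063,.083)),('floor',(100,175,175,210),(-.01,.02))]:
    Q=P[v0:v1,u0:u1].reshape(-1,3); Q=Q[(Q[:,2]>a)&(Q[:,2]<b)]
    r=cv2.minAreaRect(Q[:,:2].astype(np.float32)*1000); print(nm,len(Q),np.median(Q[:,2]).round(3),np.round(r[0],1),np.round(r[1],1),round(r[2],1),np.round(np.percentile(Q[:,:2],[1,99],0),3).tolist())
# scene check of tops
d=np.load('pics/scene0.png.npy');P=pts('scene',d)
for u,v in [(299,177),(334,187),(352,150),(195,270)]: p(u,v)
```

```text
(240, 225) [0.527 0.086 0.03 ]
(232, 182) [0.628 0.104 0.03 ]
(230, 266) [0.436 0.109 0.028]
(262, 225) [0.524 0.036 0.041]
(300, 225) [ 0.522 -0.049  0.041]
(343, 196) [ 0.577 -0.143  0.08 ]
(322, 184) [ 0.606 -0.099  0.077]
(362, 184) [ 0.605 -0.187  0.078]
(322, 208) [ 0.552 -0.096  0.07 ]
(341, 248) [ 0.464 -0.133  0.078]
(320, 237) [ 0.488 -0.089  0.079]
(362, 261) [ 0.437 -0.182  0.043]
(380, 222) [ 0.526 -0.231  0.028]
(400, 222) [ 0.52  -0.27   0.052]
(450, 222) [ 0.515 -0.375  0.068]
(500, 222) [ 0.512 -0.484  0.069]
(500, 210) [ 0.538 -0.487  0.069]
(500, 232) [ 0.49  -0.481  0.068]
(515, 222) [ 0.521 -0.554 -0.001]
(385, 203) [ 0.569 -0.245  0.03 ]
(136, 195) [0.61  0.332 0.004]
(89, 167) [0.663 0.419 0.069]
(184, 167) [0.676 0.221 0.001]
(184, 222) [ 0.543  0.22  -0.002]
(87, 222) [0.547 0.443 0.002]
(127, 152) [0.713 0.355 0.015]
(120, 245) [0.484 0.339 0.077]
(120, 275) [0.418 0.321 0.12 ]
(120, 310) [0.349 0.318 0.119]
(228, 155) [0.68  0.108 0.071]
(310, 163) [ 0.672 -0.079  0.017]
(440, 158) [ 0.666 -0.374  0.052]
(300, 140) [ 0.722 -0.056  0.043]
(230, 125) [0.75  0.103 0.075]
prop 2642 0.069 [ 518.8 -384.9] [215.7  60.3] 88.2 [[0.488, -0.49], [0.549, -0.284]]
b1 1124 0.079 [ 579.  -140.9] [89.8 60.4] 87.1 [[0.548, -0.185], [0.609, -0.096]]
b2 1204 0.079 [ 465.8 -132.1] [60.4 90.6] 0.2 [[0.436, -0.176], [0.495, -0.087]]
tray 707 0.071 [602.  321.4] [202.9 131.3] 87.3 [[0.533, 0.219], [0.669, 0.422]]
floor 2612 0.003 [618.1 329.7] [177.7  84.9] 88.5 [[0.576, 0.244], [0.66, 0.416]]
(299, 177) [ 0.566 -0.128  0.078]
(334, 187) [ 0.457 -0.13   0.08 ]
(352, 150) [ 0.505 -0.353  0.071]
(195, 270) [0.64  0.267 0.002]
```

Run:
```python
from h import *
d=np.load('pics/top0.png.npy');P=pts('top',d)
for nm,(u0,u1,v0,v1),(a,b) in [('board',(258,380,170,275),(.038,.046)),('proptop',(390,540,195,245),(.066,.074)),('cleat',(222,262,170,275),(.022,.035)),('rails',(375,400,190,260),(.022,.034))]:
    Q=P[v0:v1,u0:u1].reshape(-1,3); Q=Q[(Q[:,2]>a)&(Q[:,2]<b)]
    r=cv2.minAreaRect(Q[:,:2].astype(np.float32)*1000); print(nm,len(Q),np.median(Q[:,2]).round(3),np.round(cv2.boxPoints(r)).tolist(),np.round(r[1],1),round(r[2],1))
Q=P[:,500:530].reshape(-1,3);Q=Q[(Q[:,2]>.02)&(Q[:,0]>.4)&(Q[:,0]<.63)];print('tall things near tail',len(Q),Q[Q[:,1]<-.5].round(3)[:20].tolist())
```

```text
board 7404 0.041 [[423.0, -212.0], [624.0, -218.0], [632.0, 43.0], [431.0, 49.0]] [261.2 200.5] 88.3
proptop 2353 0.069 [[487.0, -492.0], [545.0, -493.0], [551.0, -288.0], [492.0, -287.0]] [205.1  58.5] 88.4
cleat 1748 0.03 [[432.0, 67.0], [631.0, 62.0], [632.0, 111.0], [434.0, 116.0]] [ 48.8 198.4] 88.5
rails 680 0.028 [[458.0, -269.0], [580.0, -278.0], [584.0, -224.0], [462.0, -215.0]] [ 54.5 121.7] 86.0
tall things near tail 191 [[0.629, -0.559, 0.037], [0.63, -0.562, 0.035], [0.629, -0.563, 0.038], [0.63, -0.567, 0.035], [0.63, -0.569, 0.035], [0.63, -0.572, 0.035], [0.628, -0.571, 0.039], [0.63, -0.576, 0.035], [0.629, -0.578, 0.036], [0.629, -0.58, 0.036], [0.63, -0.584, 0.033], [0.629, -0.559, 0.031], [0.627, -0.559, 0.035], [0.627, -0.562, 0.036], [0.627, -0.562, 0.039], [0.627, -0.565, 0.037], [0.626, -0.567, 0.039], [0.627, -0.571, 0.035], [0.627, -0.573, 0.036], [0.627, -0.576, 0.035]]
```

Call:
jog_arm:
  xyz:
    - [4,-1,0]
    - [4,-1,0]
    - [4,-1,0]
    - [4,-1,0]
    - [4,-1,0]
    - [4,0,-2]
    - [3,0,-2]
    - [0,0,-2]
    - [0,0,0]
  roll: [0.14,0.14,0.14,0.14,0.14,0.14,0.14,0.14,0]
  gripper: 255
  newtons: 20

```text
t: 1.0
tool_pos: [0.5069, -0.5447, 0.1795]
tool_rot: [[0.002, 1.0, -0.004], [1.0, -0.002, 0.005], [0.005, -0.004, -1.0]]
wrist_force: [-0.6, 0.3, -0.9]
grip_width: 0.0258
grip_force: 0.0
```

Call:
jog_arm:
  xyz:
    - [0.8,0.5,-4]
    - [0,0.5,-4]
    - [0,0,-4]
    - [0,0,-0.5]
    - [0,0,0]
  roll: [0.028,0,0,0,0]

```text
t: 1.5
tool_pos: [0.5148, -0.5366, 0.0594]
tool_rot: [[-0.02, 1.0, -0.0], [1.0, 0.02, 0.0], [0.0, -0.0, -1.0]]
wrist_force: [-0.6, -0.6, 1.2]
grip_width: 0.0006
grip_force: 0.0
```

Call:
jog_arm:
  xyz:
    - [0,1,0]
    - [0,1,0]
    - [0,0.5,0]
    - [0,0.5,0]
    - [0,0.5,0]
    - [0,0.5,0]
    - [0,0.5,0]
    - [0,0.5,0]
    - [0,0.5,0]
    - [0,0.5,0]
  roll: [-0.045,0,0,0,0,0,0,0,0,0]

```text
t: 2.5
tool_pos: [0.5152, -0.4766, 0.0588]
tool_rot: [[0.022, 1.0, 0.0], [1.0, -0.022, -0.002], [-0.002, 0.0, -1.0]]
wrist_force: [-0.2, -10.2, 2.5]
grip_width: 0.0003
grip_force: 5.2
```

Call:
jog_arm:
  xyz:
    - [0.05,0.5,0]
    - [0,0.5,0]
    - [0,0.5,0]
    - [0.05,0.5,0]
    - [0,0.5,0]
    - [0,0.5,0]
    - [0.05,0.5,0]
    - [0,0.5,0]
    - [0,0.3,0]
    - [0,0,0]
  roll: [0,0,0,0,0,0,0,0,0,0]

```text
t: 3.5
tool_pos: [0.5167, -0.4332, 0.0588]
tool_rot: [[0.022, 1.0, 0.0], [1.0, -0.022, -0.001], [-0.001, 0.0, -1.0]]
wrist_force: [-0.5, -5.1, 2.4]
grip_width: 0.0008
grip_force: 2.3
```

```bash
cat > m.py <<'E'
from h import *
import sys
p,d=snap('top',sys.argv[1]);P=pts('top',d)
def band(u0,u1,v0,v1,lo,hi):
    Q=P[v0:v1,u0:u1].reshape(-1,3);return Q[(Q[:,2]>lo)&(Q[:,2]<hi)]
# board plane from mid strip (x .50-.54), z vs y
Q=P[150:290,255:400].reshape(-1,3)
S=Q[(Q[:,0]>.507)&(Q[:,0]<.537)&(Q[:,1]<.03)&(Q[:,1]>-.17)&(Q[:,2]>.03)]
k=np.polyfit(S[:,1],S[:,2],1); print('slope deg',np.degrees(np.arctan(-k[0])).round(2),'board n',len(S))
for nm,a,b in (('far',.54,.65),('near',.40,.50)):
    h=Q[:,2]-np.polyval(k,Q[:,1]); B=Q[(h>.03)&(h<.05)&(Q[:,0]>a)&(Q[:,0]<b)]
    r=cv2.minAreaRect(B[:,:2].astype(np.float32)*1000)
    print(nm,len(B),np.round(r[0],1),np.round(r[1],1),round(r[2],1),'z',np.percentile(B[:,2],[2,98]).round(3))
s=robot.sense();print(round(s['t'],2),np.round(s['tool_pos'],4),np.round(s['wrist_force'],1))
E
python3 m.py t1.png
```

```text
slope deg 5.82 board n 1225
far 1169 [ 578.7 -135.2] [87.7 59.6] 86.8 z [0.094 0.106]
near 721 [ 465.9 -120.9] [60.3 79.7] 0.4 z [0.093 0.104]
3.55 [ 0.5167 -0.4332  0.0587] [-0.2 -3.8  3.2]
```

Call:
jog_arm:
  xyz:
    - [0.05,0.4,0]
    - [0,0.4,0]
    - [0,0.4,0]
    - [0.05,0.4,0]
    - [0,0.4,0]
    - [0,0.4,0]
    - [0,0.3,0]
    - [0,0,0]
    - [0,0,0]
  roll: [0,0,0,0,0,0,0,0,0]

```text
t: 4.45
tool_pos: [0.5177, -0.406, 0.0586]
tool_rot: [[0.022, 1.0, -0.0], [1.0, -0.022, 0.0], [0.0, -0.0, -1.0]]
wrist_force: [0.0, -2.9, 2.5]
grip_width: 0.0007
grip_force: 1.7
```

```bash
python3 m.py t2.png; python3 -c "
from h import *
snap('scene','s2.png')"
```

```text
slope deg 8.47 board n 1160
far 1172 [ 578.8 -131.3] [87.3 59.9] 86.5 z [0.101 0.117]
near 364 [479.3 -90.8] [37.8 78.5] 47.9 z [0.099 0.109]
4.5 [ 0.5177 -0.406   0.0586] [ 0.3 -2.8  1.5]
```

View pics/t2.png

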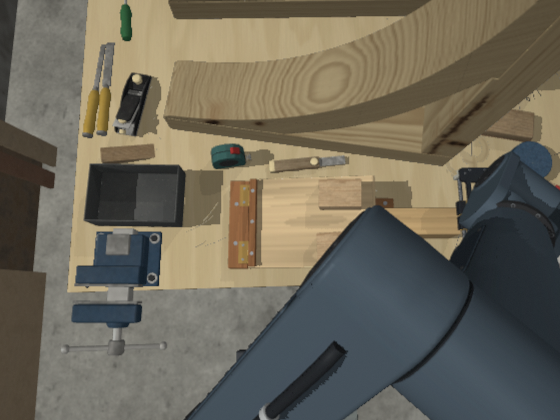

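View pics/s2.png

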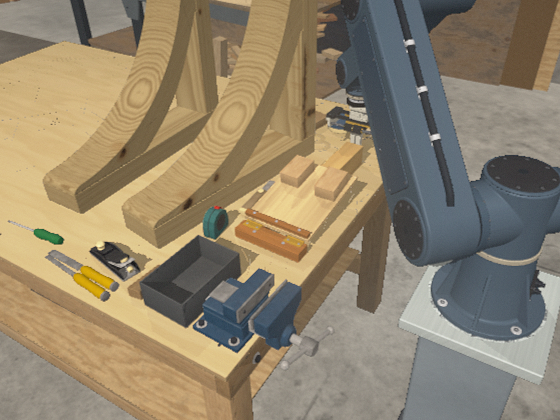

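Top view: the arm hides the near block, while the far block is unmoved at (340,193). The scene view shows both blocks at (297,170) and (332,182), still up, so I will monitor from the scene camera.

```bash
cat > m.py <<'E'
from h import *
d=robot.read_camera('scene')[1];Q=pts('scene',d)[120:260,220:380].reshape(-1,3)
Q=Q[(Q[:,1]<.03)&(Q[:,1]>-.21)&(Q[:,0]>.4)&(Q[:,0]<.65)&(Q[:,2]>.03)]
S=Q[(Q[:,0]>.505)&(Q[:,0]<.535)&(Q[:,1]>-.18)]
k=np.polyfit(S[:,1],S[:,2],1)
for _ in range(3):
    e=abs(S[:,2]-np.polyval(k,S[:,1])); k=np.polyfit(S[e<.008][:,1],S[e<.008][:,2],1)
th=np.arctan(-k[0]);print('slope',np.degrees(th).round(2),len(S))
h=(Q[:,2]-np.polyval(k,Q[:,1]))*np.cos(th)
for nm,a,b in (('far',.54,.65),('near',.40,.51)):
    B=Q[(h>.033)&(h<.045)&(Q[:,0]>a)&(Q[:,0]<b)]
    print(nm,len(B),'mid',np.round((np.percentile(B,2,0)+np.percentile(B,98,0))/2,3),'y',np.percentile(B[:,1],[2,98]).round(3))
s=robot.sense();print(round(s['t'],2),np.round(s['tool_pos'],4),np.round(s['wrist_force'],1))
E
python3 m.py
```

```text
slope 8.42 496
far 447 mid [ 0.575 -0.131  0.109] y [-0.175 -0.087]
near 506 mid [ 0.463 -0.122  0.108] y [-0.166 -0.078]
4.6 [ 0.5176 -0.406   0.0585] [-0.2 -2.3  2.2]
```

Call:
jog_arm:
  xyz:
    - [0.03,0.3,0]
    - [0,0.3,0]
    - [0,0.3,0]
    - [0.03,0.2,0]
    - [0,0,0]
    - [0,0,0]
    - [0,0,0]
    - [0,0,0]
  roll: [0,0,0,0,0,0,0,0]

```text
t: 5.4
tool_pos: [0.5182, -0.3952, 0.0585]
tool_rot: [[0.022, 1.0, -0.0], [1.0, -0.022, 0.0], [0.0, -0.0, -1.0]]
wrist_force: [-1.1, -4.4, 0.5]
grip_width: 0.0003
grip_force: 2.2
```

```bash
python3 m.py
```

```text
slope 8.81 500
far 455 mid [ 0.576 -0.13   0.11 ] y [-0.174 -0.087]
near 508 mid [ 0.462 -0.122  0.109] y [-0.165 -0.078]
5.45 [ 0.5182 -0.3952  0.0585] [ 0.2 -4.6  0.2]
```

Call:
jog_arm:
  xyz:
    - [0.03,0.3,0]
    - [0,0.3,0]
    - [0,0.3,0]
    - [0.03,0.3,0]
    - [0,0,0]
    - [0,0,0]
    - [0,0,0]
    - [0,0,0]
  roll: [0,0,0,0,0,0,0,0]

```text
t: 6.25
tool_pos: [0.5188, -0.383, 0.0585]
tool_rot: [[0.022, 1.0, -0.0], [1.0, -0.022, 0.0], [0.0, -0.0, -1.0]]
wrist_force: [0.0, -2.5, 1.5]
grip_width: 0.0005
grip_force: 0.9
```

```bash
python3 m.py
```

```text
slope 9.19 518
far 452 mid [ 0.576 -0.13   0.111] y [-0.173 -0.086]
near 519 mid [ 0.463 -0.121  0.11 ] y [-0.165 -0.077]
6.3 [ 0.5188 -0.383   0.0585] [-0.3 -1.2  1.1]
```

Call:
jog_arm:
  xyz:
    - [0.03,0.3,0]
    - [0,0.3,0]
    - [0,0.3,0]
    - [0.03,0.2,0]
    - [0,0,0]
    - [0,0,0]
    - [0,0,0]
    - [0,0,0]
  roll: [0,0,0,0,0,0,0,0]

```text
t: 7.1
tool_pos: [0.5194, -0.3722, 0.0586]
tool_rot: [[0.022, 1.0, -0.0], [1.0, -0.022, 0.0], [0.0, -0.0, -1.0]]
wrist_force: [-0.7, -4.0, -0.5]
grip_width: 0.0001
grip_force: 1.8
```

```bash
python3 m.py
```

```text
slope 9.76 513
far 457 mid [ 0.576 -0.13   0.113] y [-0.173 -0.086]
near 521 mid [ 0.462 -0.121  0.111] y [-0.165 -0.077]
7.15 [ 0.5194 -0.3722  0.0585] [-0.9 -4.5 -0.8]
```

Call:
jog_arm:
  xyz:
    - [0.03,0.3,0]
    - [0,0.3,0]
    - [0,0.3,0]
    - [0.03,0.2,0]
    - [0,0,0]
    - [0,0,0]
    - [0,0,0]
    - [0,0,0]
  roll: [0,0,0,0,0,0,0,0]

```text
t: 7.95
tool_pos: [0.52, -0.3611, 0.0585]
tool_rot: [[0.022, 1.0, -0.0], [1.0, -0.022, 0.0], [0.0, -0.0, -1.0]]
wrist_force: [0.7, -2.3, -0.8]
grip_width: 0.0007
grip_force: 1.2
```

```bash
python3 m.py
```

```text
slope 10.31 518
far 461 mid [ 0.576 -0.129  0.115] y [-0.173 -0.086]
near 523 mid [ 0.462 -0.12   0.113] y [-0.163 -0.077]
8.0 [ 0.52   -0.3611  0.0585] [ 0.2 -2.5 -1.1]
```

Call:
jog_arm:
  xyz:
    - [0.03,0.3,0]
    - [0,0.3,0]
    - [0,0.3,0]
    - [0.03,0,0]
    - [0,0,0]
    - [0,0,0]
    - [0,0,0]
    - [0,0,0]
  roll: [0,0,0,0,0,0,0,0]

```text
t: 8.8
tool_pos: [0.5207, -0.352, 0.0587]
tool_rot: [[0.022, 1.0, 0.0], [1.0, -0.022, 0.0], [0.0, 0.0, -1.0]]
wrist_force: [-0.6, 0.2, -0.4]
grip_width: 0.0005
grip_force: 0.1
```

```bash
python3 m.py
```

```text
slope 10.5 516
far 468 mid [ 0.576 -0.128  0.116] y [-0.172 -0.085]
near 526 mid [ 0.463 -0.12   0.115] y [-0.163 -0.076]
8.85 [ 0.5207 -0.352   0.0586] [-0.1  0.3 -0.5]
```

Call:
jog_arm:
  xyz:
    - [0.03,0.3,0]
    - [0,0.3,0]
    - [0,0.2,0]
    - [0.03,0,0]
    - [0,0,0]
    - [0,0,0]
    - [0,0,0]
    - [0,0,0]
  roll: [0,0,0,0,0,0,0,0]

```text
t: 9.65
tool_pos: [0.5212, -0.3444, 0.0587]
tool_rot: [[0.022, 1.0, 0.0], [1.0, -0.022, -0.0], [-0.0, 0.0, -1.0]]
wrist_force: [-2.1, -5.1, -1.3]
grip_width: 0.0006
grip_force: 2.5
```

```bash
python3 m.py
```

```text
slope 11.03 518
far 471 mid [ 0.576 -0.128  0.117] y [-0.171 -0.084]
near 531 mid [ 0.463 -0.118  0.116] y [-0.161 -0.075]
9.7 [ 0.5213 -0.3444  0.0587] [-1.9 -5.2 -1. ]
```

Call:
jog_arm:
  xyz:
    - [0.03,0.3,0]
    - [0,0.3,0]
    - [0,0.2,0]
    - [0,0,0]
    - [0,0,0]
    - [0,0,0]
    - [0,0,0]
    - [0,0,0]
  roll: [0,0,0,0,0,0,0,0]

```text
t: 10.5
tool_pos: [0.5217, -0.3362, 0.0587]
tool_rot: [[0.022, 1.0, 0.0], [1.0, -0.022, 0.0], [0.0, 0.0, -1.0]]
wrist_force: [0.9, -2.6, -1.5]
grip_width: 0.0007
grip_force: 1.3
```

```bash
python3 m.py
```

```text
slope 11.37 521
far 469 mid [ 0.576 -0.127  0.119] y [-0.171 -0.084]
near 537 mid [ 0.463 -0.119  0.117] y [-0.162 -0.075]
10.55 [ 0.5217 -0.3362  0.0587] [ 1.2 -1.5 -0.8]
```

Call:
jog_arm:
  xyz:
    - [0.03,0.3,0]
    - [0,0.3,0]
    - [0,0.2,0]
    - [0,0,0]
    - [0,0,0]
    - [0,0,0]
    - [0,0,0]
    - [0,0,0]
  roll: [0,0,0,0,0,0,0,0]

```text
t: 11.35
tool_pos: [0.5218, -0.3283, 0.0587]
tool_rot: [[0.022, 1.0, -0.0], [1.0, -0.022, -0.0], [-0.0, -0.0, -1.0]]
wrist_force: [-0.6, -4.5, -0.0]
grip_width: 0.0005
grip_force: 2.2
```

```bash
python3 m.py
```

```text
slope 11.92 532
far 472 mid [ 0.576 -0.126  0.12 ] y [-0.17  -0.083]
near 544 mid [ 0.463 -0.118  0.118] y [-0.161 -0.074]
11.4 [ 0.5218 -0.3283  0.0587] [-0.8 -5.2 -0.8]
```

Call:
jog_arm:
  xyz:
    - [0.03,0.3,0]
    - [0,0.3,0]
    - [0,0.1,0]
    - [0,0,0]
    - [0,0,0]
    - [0,0,0]
    - [0,0,0]
    - [0,0,0]
  roll: [0,0,0,0,0,0,0,0]

```text
t: 12.2
tool_pos: [0.5222, -0.3213, 0.0587]
tool_rot: [[0.022, 1.0, 0.0], [1.0, -0.022, -0.0], [-0.0, 0.0, -1.0]]
wrist_force: [-0.3, -5.6, -1.6]
grip_width: 0.0001
grip_force: 2.5
```

```bash
python3 m.py
```

```text
slope 12.46 546
far 465 mid [ 0.577 -0.126  0.122] y [-0.169 -0.082]
near 545 mid [ 0.463 -0.117  0.12 ] y [-0.16  -0.074]
12.25 [ 0.5223 -0.3213  0.0587] [ 1.1 -4.7 -1.5]
```

Call:
jog_arm:
  xyz:
    - [0.03,0.3,0]
    - [0,0.3,0]
    - [0,0.1,0]
    - [0,0,0]
    - [0,0,0]
    - [0,0,0]
    - [0,0,0]
    - [0,0,0]
  roll: [0,0,0,0,0,0,0,0]

```text
t: 13.05
tool_pos: [0.5225, -0.3143, 0.0587]
tool_rot: [[0.022, 1.0, 0.0], [1.0, -0.022, -0.0], [-0.0, 0.0, -1.0]]
wrist_force: [0.5, -5.2, -1.2]
grip_width: 0.0005
grip_force: 2.5
```

```bash
python3 m.py
```

```text
slope 12.79 542
far 484 mid [ 0.576 -0.117  0.121] y [-0.16  -0.074]
near 541 mid [ 0.463 -0.116  0.122] y [-0.159 -0.074]
13.1 [ 0.5225 -0.3143  0.0586] [ 0.6 -5.2 -1. ]
```

Call:
jog_arm:
  xyz:
    - [0.03,0.3,0]
    - [0,0.3,0]
    - [0,0,0]
    - [0,0,0]
    - [0,0,0]
    - [0,0,0]
    - [0,0,0]
    - [0,0,0]
  roll: [0,0,0,0,0,0,0,0]

```text
t: 13.9
tool_pos: [0.5228, -0.3081, 0.0586]
tool_rot: [[0.022, 1.0, -0.0], [1.0, -0.022, 0.0], [0.0, -0.0, -1.0]]
wrist_force: [0.8, -1.8, 0.8]
grip_width: 0.0002
grip_force: 1.4
```

```bash
python3 m.py
```

```text
slope 13.36 549
far 500 mid [ 0.579 -0.068  0.112] y [-0.111 -0.025]
near 554 mid [ 0.463 -0.115  0.123] y [-0.158 -0.072]
13.95 [ 0.5228 -0.3081  0.0586] [-0.2 -2.3 -0.2]
```

The far block is sliding. I'll hold and let it reach the stop.

Call:
jog_arm:
  xyz:
    - [0,0,0]
    - [0,0,0]
    - [0,0,0]
    - [0,0,0]
    - [0,0,0]
    - [0,0,0]
    - [0,0,0]
    - [0,0,0]
    - [0,0,0]
    - [0,0,0]
  roll: [0,0,0,0,0,0,0,0,0,0]

```text
t: 14.95
tool_pos: [0.5227, -0.3081, 0.0586]
tool_rot: [[0.022, 1.0, -0.0], [1.0, -0.022, 0.0], [0.0, -0.0, -1.0]]
wrist_force: [0.4, -1.6, 0.1]
grip_width: 0.0006
grip_force: 0.5
```

```bash
python3 m.py
```

```text
slope 13.44 551
far 376 mid [ 0.58  -0.001  0.096] y [-0.031  0.029]
near 548 mid [ 0.463 -0.115  0.123] y [-0.158 -0.072]
15.0 [ 0.5227 -0.3082  0.0586] [ 0.7 -0.5  0.6]
```

Call:
jog_arm:
  xyz:
    - [0,-0.5,0]
    - [0,-1,0]
    - [0,-3,0]
    - [0,-3,1]
    - [0,0,5]
    - [0,0,5]
    - [0,0,5]
    - [0,0,5]
    - [0,0,2]
    - [0,0,0]
  roll: [0,0,0,0,0,0,0,0,0,0]

```text
t: 16.0
tool_pos: [0.5234, -0.3845, 0.2924]
tool_rot: [[0.022, 1.0, 0.005], [1.0, -0.022, -0.004], [-0.004, 0.005, -1.0]]
wrist_force: [0.5, 0.2, -0.4]
grip_width: 0.0003
grip_force: 0.0
```

```bash
python3 m.py; python3 -c "
from h import *
snap('scene','s3.png')"
```

```text
slope 13.25 549
far 378 mid [ 0.58  -0.001  0.096] y [-0.03   0.029]
near 558 mid [ 0.463 -0.115  0.123] y [-0.159 -0.072]
16.05 [ 0.5228 -0.384   0.2896] [ 0.5 -0.9 -0.9]
```

View pics/s3.png

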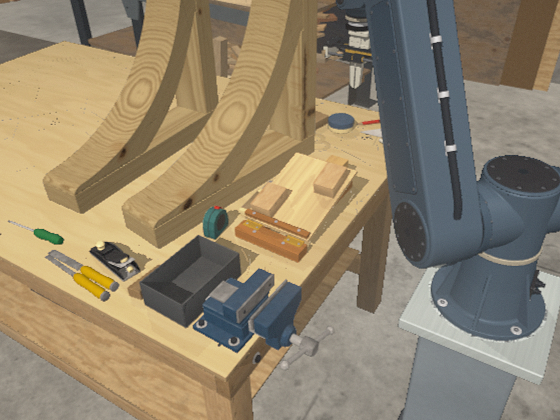

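The scene view shows the far block at the stop (268,197), the near block still up at (331,177), and the board propped.

```bash
cat > b.py <<'E'
from h import *
for n in('top','scene'):
    Q=pts(n,robot.read_camera(n)[1]).reshape(-1,3)
    Q=Q[(abs(Q[:,0]-.58)<.045)&(Q[:,1]>-.06)&(Q[:,1]<.075)&(Q[:,2]>.03)]
    h=(Q[:,2]-.0423-np.tan(.234)*(.065-Q[:,1]))*np.cos(.234);B=Q[(h>.031)&(h<.045)]
    r=cv2.minAreaRect(B[:,:2].astype(np.float32)*1000);print(n,len(B),np.round(r[0],1),np.round(r[1],1),round(r[2],1),np.percentile(B[:,2],[2,50,98]).round(3),np.percentile(B[:,0],[1,99]).round(3))
E
python3 b.py
```

```text
top 1123 [583.8  12. ] [87.2 61.3] 88.1 [0.082 0.093 0.104] [0.554 0.613]
scene 580 [580.4  11.7] [90.9 63.6] 88.5 [0.08  0.092 0.103] [0.55 0.61]
```

Call:
jog_arm:
  xyz:
    - [0.8,5,0]
    - [0.8,5,0]
    - [0.8,5,0]
    - [0.8,5,0]
    - [0.8,5,0]
    - [0.8,5,0]
    - [0.8,5,0]
    - [0,4,0]
    - [0,0,-4]
    - [0,0,-4]
    - [0,0,0]
  roll: [0,0,0,0,0,0,0,0,0,0,0]
  gripper: 0

```text
t: 17.3
tool_pos: [0.5751, 0.0028, 0.2029]
tool_rot: [[0.021, 1.0, -0.011], [1.0, -0.021, 0.001], [0.001, -0.011, -1.0]]
wrist_force: [-1.1, -1.1, 1.7]
grip_width: 0.0836
grip_force: 0.0
```

Call:
jog_arm:
  xyz:
    - [0.4,0.4,-2]
    - [0,0,-3]
    - [0,0,-2]
    - [0,0,0]
    - [0,0,0]
  roll: [0,0,0,0,0]

```text
t: 17.8
tool_pos: [0.5826, 0.0061, 0.1399]
tool_rot: [[0.022, 1.0, 0.001], [1.0, -0.022, -0.0], [-0.0, 0.001, -1.0]]
wrist_force: [-0.5, 0.2, 0.2]
grip_width: 0.0932
grip_force: 0.0
```

```bash
python3 -c "
from h import *
snap('scene','s4.png')"
```

```text
(no output)
```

View pics/s4.png

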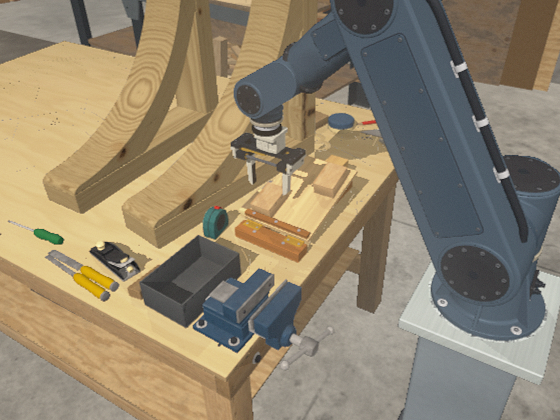

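The view shows the fingers at (250,180) and (287,185), straddling the slid block and clear of the bracket.

Call:
jog_arm:
  xyz:
    - [0,0.3,-2]
    - [0,0,-1.5]
    - [0,0,-1.2]
    - [0,0,0]
    - [0,0,0]
  roll: [0,0,0,0,0]

```text
t: 18.35
tool_pos: [0.5823, 0.0093, 0.0919]
tool_rot: [[0.022, 1.0, 0.0], [1.0, -0.022, -0.0], [-0.0, 0.0, -1.0]]
wrist_force: [0.4, 0.2, 0.6]
grip_width: 0.0934
grip_force: 0.0
```

Call:
jog_arm:
  xyz:
    - [0,0,0]
    - [0,0,0]
    - [0,0,0]
    - [0,0,0]
    - [0,0,0]
    - [0,0,0]
    - [0,0,0]
    - [0,0,0]
  roll: [0,0,0,0,0,0,0,0]
  gripper: 255
  newtons: 15

```text
t: 19.15
tool_pos: [0.5821, 0.0094, 0.0918]
tool_rot: [[0.022, 1.0, 0.0], [1.0, -0.022, -0.0], [-0.0, 0.0, -1.0]]
wrist_force: [-1.7, -0.3, 2.6]
grip_width: 0.0601
grip_force: 15.0
```

Call:
jog_arm:
  xyz:
    - [0,0,1]
    - [0,0,2]
    - [0,0,4]
    - [0,0,4]
    - [0,0,4]
    - [0,0,0]
  roll: [0,0,0,0,0,0]
  newtons: 20

```text
t: 19.75
tool_pos: [0.584, 0.0093, 0.2476]
tool_rot: [[0.022, 1.0, 0.009], [1.0, -0.022, -0.001], [-0.0, 0.009, -1.0]]
wrist_force: [0.9, -0.4, -0.9]
grip_width: 0.0599
grip_force: 20.0
```

```bash
python3 m.py | grep -v far
```

```text
slope 13.28 591Traceback (most recent call last):
  File "m.py", line 12, in <module>
    print(nm,len(B),'mid',np.round((np.percentile(B,2,0)+np.percentile(B,98,0))/2,3),'y',np.percentile(B[:,1],[2,98]).round(3))
                                    ~~~~~~~~~~~~~^^^^^^^
    return _quantile_unchecked(
        a, q, axis, out, overwrite_input, method, keepdims, weights)
    return _ureduce(a,
                    func=_quantile_ureduce_func,
    ...<5 lines>...
                    overwrite_input=overwrite_input,
                    method=method)
    r = func(a, **kwargs)
    result = _quantile(arr,
                       quantiles=q,
    ...<2 lines>...
                       out=out,
                       weights=wgt)
    slices_having_nans = np.isnan(arr[-1, ...])
                                  ~~~^^^^^^^^^
IndexError: index -1 is out of bounds for axis 0 with size 0
```

Call:
jog_arm:
  xyz:
    - [0,3,0]
    - [0,3,0]
    - [0.2,3,0]
    - [0.2,3,0]
    - [0.2,3,0]
    - [0.2,3,0]
    - [0.2,3,0]
    - [0.2,3,0]
    - [0.2,3,0]
    - [0.2,3,0]
    - [0.2,1.2,0]
    - [0,0,0]
  roll: [0.14,0.14,0.14,0.14,0.14,0.14,0.14,0.14,0.14,0.14,0.14,0]

```text
t: 21.0
tool_pos: [0.5993, 0.3226, 0.2398]
tool_rot: [[-0.999, 0.049, -0.002], [0.049, 0.999, -0.001], [0.002, -0.001, -1.0]]
wrist_force: [-0.1, -0.4, -1.2]
grip_width: 0.0601
grip_force: 20.0
```

```bash
python3 m.py | grep -v far; python3 -c "
from h import *
snap('scene','s5.png')"
```

```text
slope 13.21 546Traceback (most recent call last):
  File "m.py", line 12, in <module>
    print(nm,len(B),'mid',np.round((np.percentile(B,2,0)+np.percentile(B,98,0))/2,3),'y',np.percentile(B[:,1],[2,98]).round(3))
                                    ~~~~~~~~~~~~~^^^^^^^
    return _quantile_unchecked(
        a, q, axis, out, overwrite_input, method, keepdims, weights)
    return _ureduce(a,
                    func=_quantile_ureduce_func,
    ...<5 lines>...
                    overwrite_input=overwrite_input,
                    method=method)
    r = func(a, **kwargs)
    result = _quantile(arr,
                       quantiles=q,
    ...<2 lines>...
                       out=out,
                       weights=wgt)
    slices_having_nans = np.isnan(arr[-1, ...])
                                  ~~~^^^^^^^^^
IndexError: index -1 is out of bounds for axis 0 with size 0
```

View pics/s5.png

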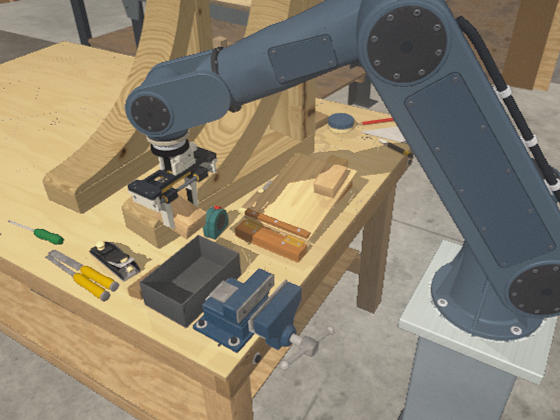

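The block hangs in the fingers at (185,222) above the tray. The other block is still up at (332,180) and the board is propped.

Call:
jog_arm:
  xyz:
    - [0.2,0,-4]
    - [0,0,-4]
    - [0,0,-4]
    - [0,0,-3]
    - [0,0,-2]
    - [0,0,-1]
    - [0,0,0]
    - [0,0,0]
  roll: [0.03,0,0,0,0,0,0,0]
  newtons: 8

```text
t: 21.9
tool_pos: [0.6026, 0.3212, 0.0627]
tool_rot: [[-1.0, 0.024, 0.001], [0.024, 1.0, 0.001], [-0.001, 0.001, -1.0]]
wrist_force: [0.1, 0.1, -0.9]
grip_width: 0.0599
grip_force: 8.0
```

Call:
jog_arm:
  xyz:
    - [0,0,-0.3]
    - [0,0,-0.3]
    - [0,0,-0.3]
    - [0,0,-0.3]
    - [0,0,0]
    - [0,0,0]
  roll: [0,0,0,0,0,0]
  newtons: 4

```text
t: 22.5
tool_pos: [0.602, 0.3214, 0.0495]
tool_rot: [[-1.0, 0.023, -0.0], [0.023, 1.0, -0.0], [0.0, -0.0, -1.0]]
wrist_force: [0.1, 0.4, -0.8]
grip_width: 0.0603
grip_force: 4.0
```

Call:
jog_arm:
  xyz:
    - [0,0,-0.2]
    - [0,0,-0.2]
    - [0,0,-0.2]
    - [0,0,-0.2]
    - [0,0,-0.2]
    - [0,0,0]
    - [0,0,0]
  roll: [0,0,0,0,0,0,0]
  newtons: 3

```text
t: 23.2
tool_pos: [0.6019, 0.3214, 0.0395]
tool_rot: [[-1.0, 0.023, -0.0], [0.023, 1.0, -0.0], [0.0, -0.0, -1.0]]
wrist_force: [0.6, 0.4, -0.5]
grip_width: 0.0599
grip_force: 3.0
```

Call:
jog_arm:
  xyz:
    - [0,0,0]
    - [0,0,0]
    - [0,0,0]
    - [0,0,0]
    - [0,0,0]
    - [0,0,0]
  roll: [0,0,0,0,0,0]
  gripper: 0

```text
t: 23.8
tool_pos: [0.6021, 0.3214, 0.0396]
tool_rot: [[-1.0, 0.023, 0.0], [0.023, 1.0, 0.0], [-0.0, 0.0, -1.0]]
wrist_force: [-0.5, -0.8, -0.1]
grip_width: 0.093
grip_force: 0.0
```

Call:
jog_arm:
  xyz:
    - [0,0,2]
    - [0,0,4]
    - [0,0,5]
    - [0,0,5]
    - [-2,0,5]
    - [-4,0,3]
    - [-5,0,0]
    - [-5,0,0]
    - [-5,0,0]
    - [-3,0,0]
    - [0,0,0]
  roll: [0,0,0,0,0,0,0,0,0,0,0]

```text
t: 24.9
tool_pos: [0.3606, 0.3213, 0.2766]
tool_rot: [[-1.0, 0.021, -0.0], [0.021, 1.0, 0.0], [0.0, 0.0, -1.0]]
wrist_force: [1.9, 0.8, 0.9]
grip_width: 0.0929
grip_force: 0.0
```

```bash
sed -i "s/^    print(nm/    if len(B): print(nm/" m.py; python3 m.py
python3 - <<'E'
from h import *
for n in('scene','top'):
    d=snap(n,n+'6.png')[1];Q=pts(n,d).reshape(-1,3)
    B=Q[(abs(Q[:,0]-.602)<.058)&(abs(Q[:,1]-.321)<.085)&(Q[:,2]>.025)&(Q[:,2]<.06)]
    print(n,len(B),B.mean(0).round(3),np.percentile(B[:,2],[2,50,98]).round(3),np.percentile(B[:,:2],[2,98],0).round(3).tolist())
E
```

```text
slope 13.13 130
near 549 mid [ 0.462 -0.115  0.123] y [-0.158 -0.073]
24.95 [0.3625 0.3216 0.2767] [0.8 0.8 0.9]
scene 904 [0.613 0.317 0.041] [0.027 0.041 0.057] [[0.564, 0.242], [0.66, 0.353]]
top 1130 [0.603 0.32  0.04 ] [0.028 0.04  0.045] [[0.56, 0.292], [0.648, 0.351]]
```

View pics/scene6.png

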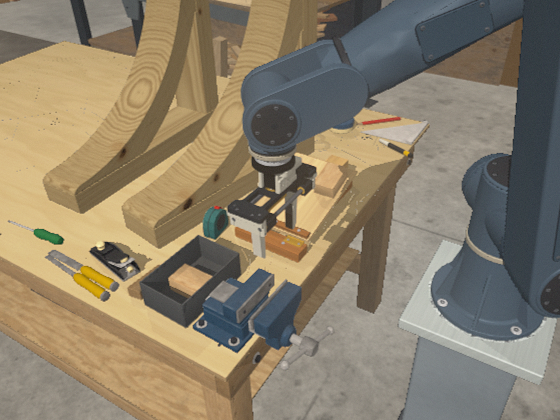

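The block lies flat in the tray at (185,280), with its top at z ≈ 0.041 m. The other block is unmoved on the propped board and the arm is clear, so I am handing in.

```bash
python3 -c "
from cell import robot
print(robot.close_job())"
```

```text
the job is handed in; nothing more can be done
None
```

The waxed block was the far one. It let go at about 13° and now lies flat in the tray; the other block stayed where it was on the propped board, and I handed the job in after about 25 s of robot time.

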